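# Slide a downlight into the test box and press it on the contact

### The job

Lift the lid of the grey test box fully open until it rests back on its stop. Then slide the large white downlight, flat on the bench and never lifted, in through the box's open end and press its rim squarely against the sprung contact pad with a steady push of about 10 N for a good second (the pad is delicate: never ram it to its end). Leave the downlight lying in the box up against the relaxed pad with the lid open, and leave everything else on the bench where it is.

Things in the scene. Friction and masses are not known exactly. Their poses are not given: they have to be found in the camera images.
- lamp: The large round LED downlight, white, face up, loose, 0.25 to 0.5 kg. Flat rim (flange) 120 mm in diameter, from 36 to 42 mm above the bench; below it a narrower ribbed body 94 mm across. Too wide to grasp across. Origin: centre of its underside, z up.
- box: Grey sheet-metal test box fixed to the bench, with no floor of its own. Outside 166 mm (its x) by 200 mm (its y), walls 8 mm thick, 52 mm high, 150 mm clear between the side walls. Its +y end is open; the wall at its -y end carries the contact pad; the lid covers the top. Origin: centre of its footprint at bench height, z up, x roughly away from the robot.
- mouth (a point): Middle of the open +y end of the box, at bench height; axes as the box (the downlight enters along -y).
- home (a point): Point at bench height where the downlight's centre lies when its rim just touches the relaxed contact pad, 12 mm to the -y side of the box's origin; axes as the box.
- lid (a joint): Lid angle: 0 shut, 1.85 rad resting on its stop. Hinge line along the box's y at x = +83 mm, z = 56 mm in the box's frame. A 6 mm aluminium plate, 166 by 200 mm, mid-plane at hinge height when shut, 0.2 to 0.33 kg; a flange under its +y edge hangs 22 mm into the mouth, so the downlight cannot pass. Let go before upright it falls shut; beyond 1.57 rad it falls back on its stop.
- tab (a point): Grip point of the lid's black tab, 196 mm from the hinge line, in the lid's mid-plane. The tab sticks out of the middle of the lid's front edge (-x when shut): 30 mm wide along the hinge line, 10 mm thick, from 164 to 211 mm off the hinge line. Axes turn with the lid: x from tab to hinge, y along the hinge line.
- pad: The sprung contact pad in the box's closed end: a rubber face 50 mm wide and 24 mm high, centred 36 mm above the bench. Origin: middle of its face, which looks to +y of the box. It gives way along -y against a stiff spring by at most 7 mm; how hard it is pressed must be felt.
- small_lamp: A smaller white downlight of the same form, rim 86 mm in diameter, 36 mm high, loose; not to be moved. Origin: centre of its underside.
- driver_a: White LED driver case, 132 x 42 x 28 mm (long along x), loose; not to be moved. Origin: centre of its underside.
- driver_b: Another LED driver case, same form and size; not to be moved. Origin: centre of its underside.
- screwdriver: Screwdriver lying on the bench along its x, loose; not to be moved. Origin near its middle.
- tape: Roll of amber packing tape lying flat, 90 mm across, 30 mm high, loose; not to be moved. Origin: centre of its underside.
- jar: Small clear jar, 60 mm across, 90 mm high, loose; not to be moved. Origin: centre of its underside.

How it is judged:
By the outcome, as a careful person would: the job done as asked, in the order asked, and still so for the second after the job is handed in, with the robot touching nothing.
It also fails if it takes over 72 s, if anything falls off the work surface, if the arm or the gripper's body presses on something with over 40 N, if the wrist force passes 120 N, or if a joint passes its speed limit or range.

### The arm

A 6-joint arm with a two-finger parallel gripper is mounted at the origin on the work surface. World frame = base frame: x ahead of the robot, y to its left, z up, the work surface at z = 0. Lengths are in m, angles in rad, forces in N, time in s.
With the tool pointing down it reaches from about 0.3 to 0.825 m from the base axis. Payload 5.4 kg.
Tool frame: the origin (TCP) lies on the centre line of the jaws, within the pads' length; the fingertips stand ctrl.tips_ahead ahead of it and the grasp point (between the pads) lies 8 mm behind it (ctrl.tips_ahead is the distance from the TCP to the fingertips, in m); z points along the fingers, y is the line along which they close (so a half turn about z gives the same grasp; the last joint's range is limited). The gripper opens to 92 mm and grips with 3 to 60 N. Pads are 20 mm wide; open, the fingers measure 128 mm over their backs; the gripper's body (75 mm by 189 mm) begins 69 mm behind the grasp point.
Start: joints at [1.087, 0.158, 1.597, -0, 1.386, -0.21], TCP at [0.155, 0.554, 0.226] pointing down, gripper open.
Joint ranges: [-2.91, 2.91], [-0.94, 2.29], [0.18, 2.7], [-1.29, 4.43], [0.17, 2.64], [-3, 3]. Speed limits (rad/s): [2.57, 2.57, 3.14, 3.14, 3.14, 3.14].

### API

Orientations are given as a unit quaternion [w, x, y, z].
In Python, from bench import ctrl, cams gives the robot as it stands.
- The arm moves only by the tool apply_moves, never from a script. Its argument "targets" is text: rows parted by semicolons, each of 7 numbers parted by spaces: the shift along the tool's x, y, z in cm, then the turn, a rotation vector about the tool's x, y, z in degrees, then the closure, from 0 (fully open) to 1 (shut). In form: tx ty tz rx ry rz hand; .... A call has 1 to 20 rows; each row is the pose to reach, as a shift and turn from the pose commanded when the call began, along the tool's axes at that moment; what a row does not reach only later rows make up. A row lasts 1/10 s, in which the tool goes at most 50 mm and 8.59 degrees, less where a joint would pass 70% of its speed; a pose out of reach is approached as far as the arm can. A call with a gripper value outside its range is refused whole. The fingers move at their own pace and stop on an object; "force" is the grip in N (left out, the last holds). Time passes only in rows, so rows that repeat a pose let the fingers close. It gives the time, the measured TCP pose, the force, the opening and the grip force at its end, in the units of the state.
- ctrl.observe(): the state, without advancing time (a new reading comes with each control period).
- cams.capture(name): name is "scene" or "top"; returns the picture (420x560x3 uint8, blue, green, red); there is no depth.
- cams.camera_params(name): a dict with "camera_matrix" (3x3 intrinsics, pixels), "k1" (the pictures are not rectified: a ray, as slopes to the right and down, at radius r is drawn at 1 + k1 r^2 times it, then the intrinsics apply), "T" (4x4, takes a point from camera to world coordinates). Camera axes: x right, y down, z forward; pixel columns grow to the right and rows downward; lengths in m; the calibration is good to about 2 mm. A picture is of the moment at which its call begins. camera_params takes no time and is no camera call.
- ctrl.sign_off(): hands the job in; it is judged then, once.
The state is a dict: "time": time; "joints": joint angles; "qd": joint speeds; "joint_efforts": joint torques, N m; "eef_pos": TCP position; "eef_rot": TCP orientation; "wrist_force": force on the tool from outside, world axes, zero at the start; "wrist_torque": the same for the moment, N m; "finger_gap": finger opening in m; "grip_force": force on a finger pad.
Only numpy, scipy, OpenCV 4.12 (cv2) and the standard library are available. Lean on these libraries where they do the work, as an engineer would, in place of code of your own. Each camera call takes 0.05 s, during which the arm holds its last target. There are 200 camera calls.

## Working session

There is one attempt and no reset: what is moved stays moved. The work goes in short steps, Python scripts to look and compute and a tool call to move; the robot and the scene stay as the last step left them, time stands still between calls to the robot, and variables do not carry over. Pictures are saved under pics/ and viewed, at most 10 in all, crops included, and the job is handed in when it is done.

Besides the shell and the picture viewer there is one more tool, called as name(argument=value, ...) on one line, values as JSON. apply_moves: Moves the arm, as the interface text tells. Its arguments: {"type":"object","properties":{"targets":{"type":"string"},"force":{"type":"number"}},"required":["targets"]}

```bash
ls; mkdir -p pics
python3 - <<'E'
from bench import ctrl,cams
import cv2
for n in("scene","top"):
    cv2.imwrite(f"pics/{n}0.png",cams.capture(n)); p=cams.camera_params(n); print(n,p)
print(ctrl.observe(),ctrl.tips_ahead)
E
```

```text
pics
scene {'camera_matrix': array([[410.99555929,   0.        , 281.54828373],
       [  0.        , 410.99555929, 209.50026703],
       [  0.        ,   0.        ,   1.        ]]), 'k1': -0.024767608548027523, 'T': array([[-0.29607949,  0.73988634, -0.60407378,  1.07623775],
       [ 0.95500174,  0.24094124, -0.17297107,  0.03060198],
       [ 0.01756735, -0.6281047 , -0.77793051,  0.71716502],
       [ 0.        ,  0.        ,  0.        ,  1.        ]])}
top {'camera_matrix': array([[479.14323586,   0.        , 286.83569299],
       [  0.        , 479.14323586, 204.72284083],
       [  0.        ,   0.        ,   1.        ]]), 'k1': -0.022406100733567358, 'T': array([[ 0.02367531, -0.98570559,  0.16680519,  0.3634807 ],
       [-0.99968376, -0.02475743, -0.00441059, -0.11164978],
       [ 0.00847721, -0.16664801, -0.98598001,  1.24044457],
       [ 0.        ,  0.        ,  0.        ,  1.        ]])}
{'time': 0.1, 'joints': array([ 1.08690429e+00,  1.58987656e-01,  1.59808613e+00,  1.75683518e-05,
        1.38616853e+00, -2.10099379e-01]), 'qd': array([ 1.42625322e-03, -1.90697637e-03, -2.39361924e-03, -8.52405998e-05,
        1.63352953e-03,  1.87811285e-03]), 'joint_efforts': array([ 1.18169528e-04, -3.86503601e+01, -3.22959709e+01,  7.02565885e-02,
        3.39164387e-02, -2.86808461e-05]), 'eef_pos': array([0.15523401, 0.55309906, 0.22472653]), 'eef_rot': array([-2.88622662e-04,  1.36470702e-01,  9.90643764e-01, -7.72733923e-04]), 'wrist_force': array([ 0.14119821,  0.18488132, -0.23217677]), 'wrist_torque': array([ 0.05512131, -0.0005243 , -0.05150014]), 'grip_force': 0.0, 'finger_gap': 0.0915405198390449} 0.011
```

View pics/scene0.png

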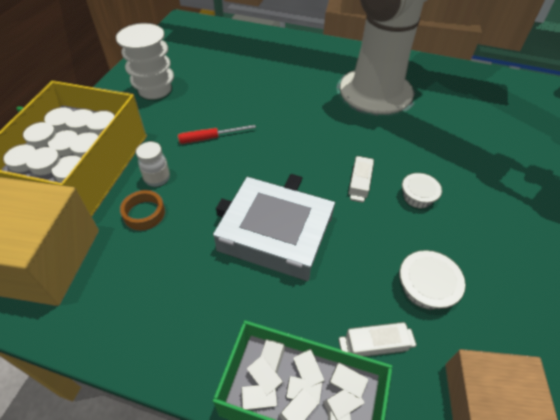

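View pics/top0.png

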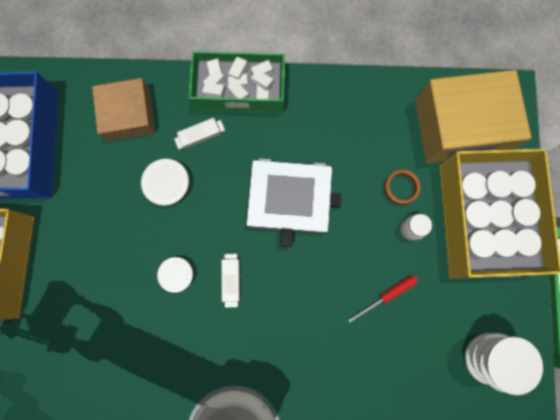

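The scene view shows the box at about (275,225), its tab at (293,183), the large lamp at (432,280) and the small lamp at (421,190). The top view shows the lid corners at about (252,162), (331,165), (327,231) and (248,226), the tab at (287,238), the pad housing at (335,200) and the lamp at (165,182). The open end faces the lamp.

```bash
cat > h.py <<'E'
import numpy as np,cv2
from bench import ctrl,cams
P={n:cams.camera_params(n) for n in("scene","top")}
def ray(n,uv):
    p=P[n];k=p["k1"];K=p["camera_matrix"]
    d=cv2.undistortPoints(np.array([[uv]],float),K,np.array([k,0,0,0.]))[0,0]
    R=p["T"][:3,:3];v=R@np.array([d[0],d[1],1]);return p["T"][:3,3],v/np.linalg.norm(v)
def plane(n,uv,z):
    o,v=ray(n,uv);return o+v*(z-o[2])/v[2]
def tri(a,b):
    (o1,v1),(o2,v2)=ray("scene",a),ray("top",b)
    s=np.linalg.lstsq(np.stack([v1,-v2],1),o2-o1,rcond=None)[0]
    p,q=o1+s[0]*v1,o2+s[1]*v2;return (p+q)/2,np.linalg.norm(p-q)
def blob(im,seed,mask):
    n,l,s,c=cv2.connectedComponentsWithStats(mask.astype(np.uint8));k=l[seed[1],seed[0]]
    m=(l==k).astype(np.uint8);return max(cv2.findContours(m,0,cv2.CHAIN_APPROX_NONE)[0],key=cv2.contourArea),c[k],s[k]
E
python3 - <<'E'
from h import *
np.set_printoptions(precision=4,suppress=True)
im={n:cv2.imread(f"pics/{n}0.png") for n in P}
br={n:(im[n].min(2)>120) for n in P}
dk={n:(im[n].max(2)<50) for n in P}
# tab
T={}
for n,s in(("scene",(293,183)),("top",(287,238))):
    T[n]=blob(im[n],s,dk[n]); print("tab",n,T[n][1:]); 
print(tri(T["scene"][1],T["top"][1]))
for nm,ss,st in(("lamp",(432,280),(165,182)),("small",(421,190),(175,275))):
    e={}
    for n,s in(("scene",ss),("top",st)):
        c=blob(im[n],s,br[n])[0]; e[n]=cv2.fitEllipse(cv2.convexHull(c)); print(nm,n,e[n])
    print(tri(e["scene"][0],e["top"][0]),plane("top",e["top"][0],.042))
for n,s in(("scene",(240,210)),("top",(260,175))):
    c=blob(im[n],s,im[n].min(2)>(190 if n=="scene" else 150))[0]
    q=cv2.approxPolyDP(cv2.convexHull(c),6,True)[:,0];print(n,q.tolist())
    if len(q)==4:
        w=np.array([plane(n,x,.059) for x in q]);print(w,np.linalg.norm(w-np.roll(w,1,0),axis=1),w.mean(0))
for nm,s in(("drvA",(230,280)),("drvB",(200,133))):
    c=blob(im["top"],s,br["top"])[0];r=cv2.minAreaRect(c);print(nm,[plane("top",x,.028)[:2] for x in cv2.boxPoints(r)])
E
```

```text
tab scene (array([293.2349, 181.6443]), array([286, 175,  15,  14, 149], dtype=int32))
tab top (array([279.4871, 209.4353]), array([     0,      0,    560,    420, 235026], dtype=int32))
(array([ 0.5408, -0.1   ,  0.1235]), np.float64(0.0008328607038730221))
lamp scene ((432.25518798828125, 278.6014099121094), (53.272762298583984, 68.77515411376953), 119.3212890625)
lamp top ((164.3455810546875, 181.50445556640625), (46.38948440551758, 48.44852828979492), 57.62044906616211)
(array([0.6198, 0.1999, 0.036 ]), np.float64(0.0018345592263237904)) [0.6185 0.1974 0.042 ]
small scene ((421.5665588378906, 187.2593536376953), (28.390045166015625, 40.45937728881836), 107.87135314941406)
small top ((174.4007568359375, 274.4666442871094), (35.13527297973633, 36.21189880371094), 34.018409729003906)
(array([0.3844, 0.1601, 0.0321]), np.float64(0.0015293816479159809)) [0.3842 0.1571 0.042 ]
scene [[247, 178], [333, 203], [310, 264], [215, 234]]
[[ 0.5039 -0.214   0.059 ]
 [ 0.5151 -0.0185  0.059 ]
 [ 0.6734 -0.0267  0.059 ]
 [ 0.6644 -0.2214  0.059 ]] [0.1607 0.1958 0.1585 0.195 ] [ 0.5892 -0.1202  0.059 ]
top [[253, 161], [329, 166], [327, 230], [248, 225]]
[[ 0.6738 -0.0284  0.059 ]
 [ 0.6657 -0.2216  0.059 ]
 [ 0.5023 -0.2181  0.059 ]
 [ 0.5099 -0.0218  0.059 ]] [0.164  0.1934 0.1635 0.1964] [ 0.5879 -0.1224  0.059 ]
drvA [array([0.441, 0.046]), array([0.442 , 0.0032]), array([ 0.3086, -0.0022]), array([0.3076, 0.0399])]
drvB [array([0.7508, 0.1914]), array([0.8076, 0.0697]), array([0.7645, 0.0506]), array([0.7084, 0.1716])]
```

```bash
cat >> h.py <<'E'
from scipy.spatial.transform import Rotation as Ro
np.set_printoptions(precision=4,suppress=True)
C=np.array([.5885,-.1213,0]);ps=-.046
XB=np.array([np.cos(ps),np.sin(ps),0]);YB=np.array([-np.sin(ps),np.cos(ps),0])
def Rt(yaw,tilt=0): # tool down, tool y at world angle yaw
    y=np.array([np.cos(yaw),np.sin(yaw),0]);z=np.array([0,0,-1.]);return Ro.from_matrix(np.stack([np.cross(y,z),y,z],1))
def go(p,R=None):
    s=ctrl.observe();w=s["eef_rot"];R0=Ro.from_quat([w[1],w[2],w[3],w[0]])
    r=np.zeros(3) if R is None else (R0.inv()*R).as_rotvec(degrees=True)
    print("shift",R0.inv().apply(np.array(p)-s["eef_pos"])*100,"turn",r)
def st():
    s=ctrl.observe();print({k:np.round(s[k],4) for k in("time","eef_pos","eef_rot","wrist_force","finger_gap","grip_force")})
def box(p): d=np.array(p)-C;return np.array([d@XB,d@YB,p[2]])
E
python3 - <<'E'
from h import *
im={n:cv2.imread(f"pics/{n}0.png").astype(int) for n in P}
c={}
for n,s in(("scene",(293,183)),("top",(287,238))):
    i=im[n];m=(i.max(2)<60)&(i.max(2)-i.min(2)<22)
    _,cc,ss=blob(i,s,m);c[n]=cc;print(n,cc,ss,plane(n,cc,.056),plane(n,cc,.061))
print(tri(c["scene"],c["top"]), C-.113*XB)
print("pred tri lid corners",[tri(a,b)[0] for a,b in(((247,178),(327,230)),((333,203),(248,225)),((310,264),(253,161)),((215,234),(329,166)))])
go((*(C-.113*XB)[:2],.12),Rt(np.pi/2+ps)); go((*(C-.113*XB)[:2],.048))
E
```

```text
scene [293.2096 181.5629] [285 175  17  14 167] [ 0.4798 -0.1154  0.056 ] [ 0.4843 -0.1143  0.061 ]
top [286.3152 237.2174] [280 230  14  17 184] [ 0.4822 -0.1176  0.056 ] [ 0.4817 -0.1176  0.061 ]
(array([ 0.4817, -0.1163,  0.0578]), np.float64(0.002630305750156457)) [ 0.4756 -0.1161  0.    ]
pred tri lid corners [array([ 0.5021, -0.2166,  0.0566]), array([ 0.5105, -0.0202,  0.0532]), array([ 0.6736, -0.0275,  0.0591]), array([ 0.6653, -0.2212,  0.0603])]
shift [-48.9434 -55.7479  10.5447] turn [ -0.0895  -0.0311 -13.0517]
shift [-48.946  -55.7363  17.7447] turn [0. 0. 0.]
```

apply_moves(targets="-48.9 -55.7 10.5 0 0 -13.1 0;-48.9 -55.7 10.5 0 0 -13.1 0;-48.9 -55.7 10.5 0 0 -13.1 0;-48.9 -55.7 10.5 0 0 -13.1 0;-48.9 -55.7 10.5 0 0 -13.1 0;-48.9 -55.7 10.5 0 0 -13.1 0;-48.9 -55.7 10.5 0 0 -13.1 0;-48.9 -55.7 10.5 0 0 -13.1 0;-48.9 -55.7 10.5 0 0 -13.1 0;-48.9 -55.7 10.5 0 0 -13.1 0;-48.9 -55.7 10.5 0 0 -13.1 0;-48.9 -55.7 10.5 0 0 -13.1 0;-48.9 -55.7 10.5 0 0 -13.1 0;-48.9 -55.7 10.5 0 0 -13.1 0;-48.9 -55.7 10.5 0 0 -13.1 0;-48.9 -55.7 10.5 0 0 -13.1 0;-48.9 -55.7 10.5 0 0 -13.1 0;-48.9 -55.7 10.5 0 0 -13.1 0;-48.9 -55.7 10.5 0 0 -13.1 0;-48.9 -55.7 10.5 0 0 -13.1 0")

```text
time: 2.1
eef_pos: [0.4755, -0.1139, 0.1209]
eef_rot: [0.0, 0.022, 1.0, -0.0]
wrist_force: [1.1, 0.1, -0.5]
finger_gap: 0.092
grip_force: 0.0
```

Run:
```python
from h import *
st(); go((*(C-.113*XB)[:2],.048),Rt(np.pi/2+ps))
```

```text
{'time': np.float64(2.1), 'eef_pos': array([ 0.4755, -0.1139,  0.1209]), 'eef_rot': array([ 0.0002,  0.0218,  0.9998, -0.0001]), 'wrist_force': array([ 1.1105,  0.1084, -0.5294]), 'finger_gap': np.float64(0.092), 'grip_force': np.float64(0.0)}
shift [-0.0153 -0.2205  7.2909] turn [-0.0109  0.0275  0.1415]
```

apply_moves(targets="0 -0.2 2.5 0 0 0 0;0 -0.2 5 0 0 0 0;0 -0.2 6.5 0 0 0 0;0 -0.2 7.3 0 0 0 0;0 -0.2 7.3 0 0 0 0;0 -0.2 7.3 0 0 0 1;0 -0.2 7.3 0 0 0 1;0 -0.2 7.3 0 0 0 1;0 -0.2 7.3 0 0 0 1;0 -0.2 7.3 0 0 0 1;0 -0.2 7.3 0 0 0 1;0 -0.2 7.3 0 0 0 1;0 -0.2 7.3 0 0 0 1;0 -0.2 7.3 0 0 0 1", force=12)

```text
time: 3.5
eef_pos: [0.4755, -0.1161, 0.0475]
eef_rot: [-0.0, 0.023, 1.0, 0.001]
wrist_force: [0.5, 3.2, 0.9]
finger_gap: 0.0294
grip_force: 12.0
```

Run:
```python
from h import *
st(); cv2.imwrite("pics/s1.png",cams.capture("scene")[130:290,180:400].repeat(3,0).repeat(3,1))
```

```text
{'time': np.float64(3.5), 'eef_pos': array([ 0.4755, -0.1161,  0.0475]), 'eef_rot': array([-0.0001,  0.0229,  0.9997,  0.0008]), 'wrist_force': array([0.5288, 3.2309, 0.8879]), 'finger_gap': np.float64(0.0294), 'grip_force': np.float64(12.0085)}
```

View pics/s1.png

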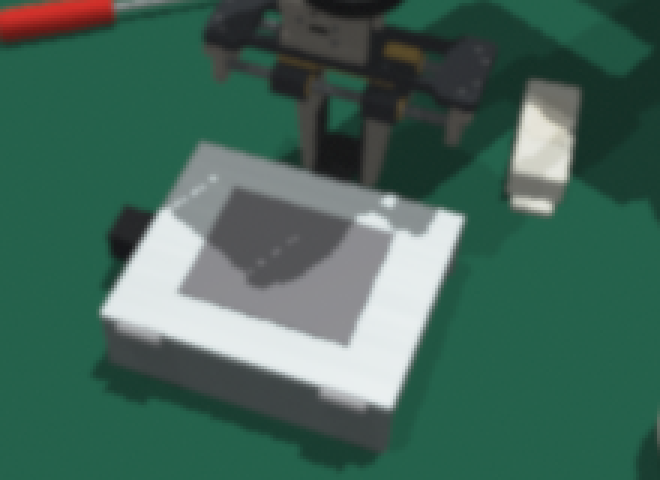

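The crop shows the closed fingers straddling the tab, at about (340,165), with the lid shut. Next I'll raise it along the arc, with the tool staying vertical and the tab pivoting in the pads.

apply_moves(targets="-0.05 0 -1.37 0 0 0 1;-0.19 0 -2.73 0 0 0 1;-0.43 0 -4.07 0 0 0 1;-0.76 0 -5.4 0 0 0 1;-1.18 0 -6.7 0 0 0 1;-1.69 0 -7.97 0 0 0 1;-2.29 0 -9.2 0 0 0 1;-2.98 0 -10.39 0 0 0 1")

```text
time: 4.35
eef_pos: [0.5053, -0.1178, 0.1524]
eef_rot: [-0.0, 0.023, 1.0, 0.0]
wrist_force: [2.4, 4.6, -2.8]
finger_gap: 0.0302
grip_force: 12.0
```

Run:
```python
from h import *
st(); cv2.imwrite("pics/s2.png",cams.capture("scene")[80:290,180:400].repeat(2,0).repeat(2,1))
```

```text
{'time': np.float64(4.35), 'eef_pos': array([ 0.5053, -0.1178,  0.1524]), 'eef_rot': array([-0.0004,  0.0225,  0.9997,  0.0004]), 'wrist_force': array([ 2.4436,  4.6079, -2.8168]), 'finger_gap': np.float64(0.0302), 'grip_force': np.float64(12.0074)}
```

View pics/s2.png

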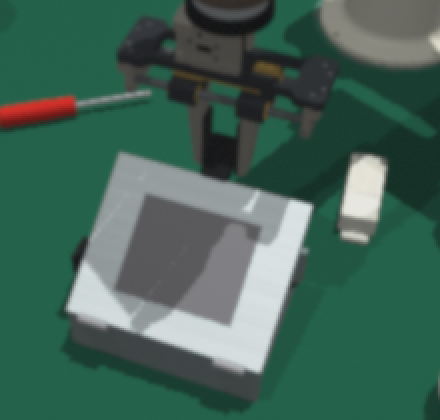

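The crop shows the lid partly raised, with the tab still in the fingers at about (220,165). I'll carry on to about 100°.

apply_moves(targets="-0.76 0.05 -1.13 0 0 0 1;-1.61 0.1 -2.21 0 0 0 1;-2.52 0.1 -3.23 0 0 0 1;-3.51 0.15 -4.18 0 0 0 1;-4.55 0.15 -5.05 0 0 0 1;-5.66 0.2 -5.86 0 0 0 1;-6.82 0.2 -6.58 0 0 0 1;-8.03 0.2 -7.23 0 0 0 1;-9.28 0.2 -7.78 0 0 0 1;-10.56 0.2 -8.25 0 0 0 1;-11.88 0.2 -8.63 0 0 0 1;-13.22 0.2 -8.91 0 0 0 1;-14.57 0.2 -9.1 0 0 0 1;-15.94 0.2 -9.2 0 0 0 1;-17.3 0.2 -9.2 0 0 0 1;-18.67 0.2 -9.1 0 0 0 1;-20.02 0.2 -8.91 0 0 0 1;-20.02 0.2 -8.91 0 0 0 1")

```text
time: 6.2
eef_pos: [0.7066, -0.1284, 0.2417]
eef_rot: [0.001, 0.023, 1.0, -0.003]
wrist_force: [-0.2, -6.5, 0.0]
finger_gap: 0.0301
grip_force: 12.0
```

Run:
```python
from h import *
st(); print(ctrl.observe()["joints"]); a=cams.capture("scene")[30:290,150:430];b=cams.capture("top")[100:360,150:430]
cv2.imwrite("pics/s3.png",np.hstack([a,b]))
```

```text
{'time': np.float64(6.2), 'eef_pos': array([ 0.7066, -0.1284,  0.2417]), 'eef_rot': array([ 0.0009,  0.0232,  0.9997, -0.0027]), 'wrist_force': array([-0.1548, -6.4611,  0.0218]), 'finger_gap': np.float64(0.0301), 'grip_force': np.float64(11.994)}
[-0.3455  0.5215  1.1112 -0.0046  1.5055 -1.8695]
```

View pics/s3.png

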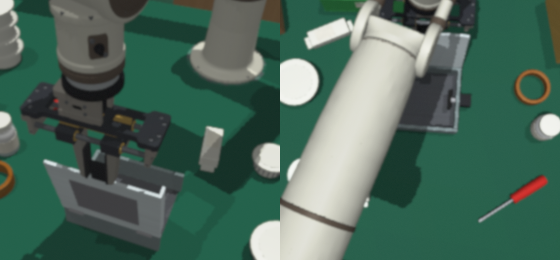

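The left half shows the lid past upright and gripped at about (100,170); the right half shows the open box with the pad at (460,100). I'll lower the lid onto its stop, release and move up.

apply_moves(targets="-0.35 -0.1 0.06 0 0 0 1;-0.68 -0.2 0.13 0 0 0 1;-1.0 -0.2 0.2 0 0 0 1;-1.35 -0.2 0.28 0 0 0 1;-1.67 -0.2 0.37 0 0 0 1;-1.8 -0.2 0.42 0 0 0 1;-1.8 -0.2 0.42 0 0 0 1")

```text
time: 7.0
eef_pos: [0.7241, -0.1293, 0.2375]
eef_rot: [0.001, 0.023, 1.0, -0.001]
wrist_force: [0.2, -5.4, 2.5]
finger_gap: 0.03
grip_force: 12.0
```

Run:
```python
from h import *
st()
```

```text
{'time': np.float64(7.0), 'eef_pos': array([ 0.7241, -0.1293,  0.2375]), 'eef_rot': array([ 0.0011,  0.0228,  0.9997, -0.0012]), 'wrist_force': array([ 0.2254, -5.4032,  2.5096]), 'finger_gap': np.float64(0.03), 'grip_force': np.float64(11.9985)}
```

Release and rise straight up.

apply_moves(targets="0 0 0 0 0 0 0;0 0 0 0 0 0 0;0 0 0 0 0 0 0;0 0 0 0 0 0 0;0 0 -1 0 0 0 0;0 0 -3 0 0 0 0;0 0 -6 0 0 0 0;0 0 -8 0 0 0 0;0 0 -8 0 0 0 0")

```text
time: 7.9
eef_pos: [0.7248, -0.1285, 0.3219]
eef_rot: [0.004, 0.023, 1.0, -0.001]
wrist_force: [1.0, -0.4, 0.2]
finger_gap: 0.092
grip_force: 0.0
```

Run:
```python
from h import *
st()
L=np.array([.619,.199]);H=(C-.012*YB)[:2];print(H)
d=(H-L)/np.linalg.norm(H-L);print("dir",d,np.degrees(np.arctan2(d[1],d[0])))
# tool y along -d (yaw ~84.7deg)
yaw=np.arctan2(-d[1],-d[0]); p=L-d*(.06+.018+.03);print(p,np.degrees(yaw))
go((*p,.25),Rt(yaw))
i=cams.capture("scene");cv2.imwrite("pics/s4.png",np.hstack([i[80:290,150:400],cams.capture("top")[100:310,130:400]]))
```

```text
{'time': np.float64(7.9), 'eef_pos': array([ 0.7248, -0.1285,  0.3219]), 'eef_rot': array([ 0.004 ,  0.0225,  0.9997, -0.0013]), 'wrist_force': array([ 0.966 , -0.4476,  0.2383]), 'finger_gap': np.float64(0.092), 'grip_force': np.float64(0.0)}
[ 0.5879 -0.1333]
dir [-0.093  -0.9957] -95.33870979487928
[0.629  0.3065] 84.66129020512072
shift [11.5803 43.0443  6.994 ] turn [-0.1229  0.4644  2.758 ]
```

View pics/s4.png

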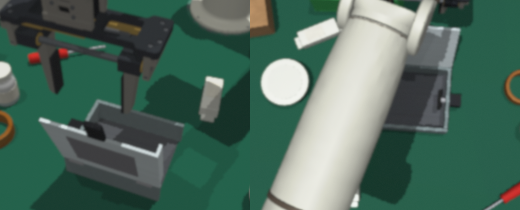

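The views show the lid leaning open by itself with its tab free, the box empty, and the lamp unmoved at about (285,82) in the right half. I'll go behind the lamp with the fingers closed.

apply_moves(targets="11.6 43 0 0 0.4 2.8 1;11.6 43 0 0 0.4 2.8 1;11.6 43 0 0 0.4 2.8 1;11.6 43 0 0 0.4 2.8 1;11.6 43 0 0 0.4 2.8 1;11.6 43 0 0 0.4 2.8 1;11.6 43 0 0 0.4 2.8 1;11.6 43 0 0 0.4 2.8 1;11.6 43 0 0 0.4 2.8 1;11.6 43 0 0 0.4 2.8 1;11.6 43 0 0 0.4 2.8 1;11.6 43 10 0 0.4 2.8 1;11.6 43 15 0 0.4 2.8 1;11.6 43 20 0 0.4 2.8 1;11.6 43 24 0 0.4 2.8 1;11.6 43 24 0 0.4 2.8 1;11.6 43 24 0 0.4 2.8 1")

```text
time: 9.7
eef_pos: [0.6216, 0.3029, 0.0676]
eef_rot: [-0.011, 0.048, 0.999, -0.003]
wrist_force: [-1.4, 0.2, -0.2]
finger_gap: 0.0004
grip_force: 0.0
```

Run:
```python
from h import *
st()
for n,s in(("scene",(432,280)),("top",(165,182))):
    i=cams.capture(n);c=blob(i,s,i.min(2)>120)[0];e=cv2.fitEllipse(cv2.convexHull(c));print(n,e,plane(n,e[0],.042))
    if n=="scene": cv2.imwrite("pics/s5.png",i[120:400,200:560])
go((.629,.3065,.031),Rt(np.radians(84.66)))
```

```text
{'time': np.float64(9.7), 'eef_pos': array([0.6216, 0.3029, 0.0676]), 'eef_rot': array([-0.0109,  0.0482,  0.9988, -0.0026]), 'wrist_force': array([-1.4413,  0.225 , -0.2015]), 'finger_gap': np.float64(0.0004), 'grip_force': np.float64(0.0)}
scene ((431.47613525390625, 278.7970886230469), (51.588924407958984, 66.89508819580078), 118.19136810302734) [0.6246 0.198  0.042 ]
top ((165.19195556640625, 181.09788513183594), (44.869972229003906, 46.5843391418457), 49.817649841308594) [0.6197 0.1953 0.042 ]
shift [-0.2256  0.1511  4.5293] turn [-0.0516 -0.4761 -0.1453]
```

View pics/s5.png

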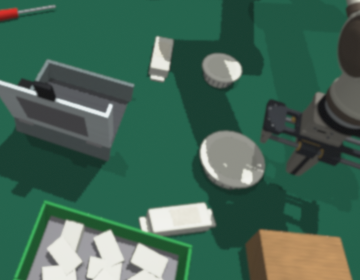

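The crop shows the closed gripper behind the lamp rim (lamp at about (232,158)), with free space around it. I'll descend.

apply_moves(targets="-0.3 0.1 1.5 0 -0.5 0 1;-0.3 0.1 3 0 -0.5 0 1;-0.3 0.1 4 0 -0.5 0 1;-0.3 0.1 4.5 0 -0.5 0 1;-0.3 0.1 4.5 0 -0.5 0 1;-0.3 0.1 4.5 0 -0.5 0 1")

```text
time: 10.4
eef_pos: [0.63, 0.3075, 0.0319]
eef_rot: [0.001, 0.047, 0.999, -0.0]
wrist_force: [0.9, 0.8, 0.2]
finger_gap: 0.0006
grip_force: 0.0
```

Run:
```python
from h import *
st()
s=ctrl.observe();w=s["eef_rot"];R=Ro.from_quat([w[1],w[2],w[3],w[0]]).as_matrix();print(R[:,1],R[:,2])
p=s["eef_pos"];L=np.array([.620,.197]);v=L-p[:2];print("lamp in tool x,y",v@R[:2,0],v@R[:2,1])
```

```text
{'time': np.float64(10.4), 'eef_pos': array([0.63  , 0.3075, 0.0319]), 'eef_rot': array([ 0.0012,  0.047 ,  0.9989, -0.    ]), 'wrist_force': array([0.8896, 0.7643, 0.2279]), 'finger_gap': np.float64(0.0006), 'grip_force': np.float64(0.0)}
[0.0938 0.9956 0.0001] [ 0.0024 -0.0001 -1.    ]
lamp in tool x,y -0.000440940267188232 -0.11098087081527208
```

apply_moves(targets="0 -1.2 0 0 0 0 1;0 -2.4 0 0 0 0 1;0 -3.2 0 0 0 0 1;0 -4 0 0 0 0 1;0 -4.8 0 0 0 0 1;0 -5.6 0 0 0 0 1;0 -6.4 0 0 0 0 1;0 -7.2 0 0 0 0 1;0 -8 0 0 0 0 1;0 -8.8 0 0 0 0 1;0 -9.6 0 0 0 0 1;0 -10.4 0 0 0 0 1;0 -11.2 0 0 0 0 1;0 -12 0 0 0 0 1;0 -12.8 0 0 0 0 1;0 -13.4 0 0 0 0 1;0 -13.8 0 0 0 0 1;0 -14 0 0 0 0 1;0 -14 0 0 0 0 1")

```text
time: 12.3
eef_pos: [0.6164, 0.1676, 0.0313]
eef_rot: [0.001, 0.047, 0.999, -0.0]
wrist_force: [-0.1, 0.8, 0.3]
finger_gap: 0.0008
grip_force: 0.6
```

```bash
cat >> h.py <<'E'
def lamp(guess,save=None):
    # rim ellipse from bright pixels, each view onto the rim-top plane
    g=np.array([*guess,.042,1]);out=[]
    for n in P:
        i=cams.capture(n)
        if save: cv2.imwrite(f"pics/{save}_{n}.png",i)
        q=np.linalg.inv(P[n]["T"])@g;uv=cv2.projectPoints(q[:3].reshape(1,3),np.zeros(3),np.zeros(3),P[n]["camera_matrix"],np.array([P[n]["k1"],0,0,0]))[0].ravel()
        try:
            c,_,s=blob(i,uv.astype(int),i.min(2)>105);e=cv2.fitEllipse(cv2.convexHull(c));w=plane(n,e[0],.042);print(n,uv,np.round(e[0],1),np.round(e[1],1),w,"box",box(w))
        except Exception as x: print(n,uv,x)
E
python3 - <<'E'
from h import *
st(); lamp((.6105,.09),"l1")
a=cv2.imread("pics/l1_scene.png")[60:340,180:560];b=cv2.imread("pics/l1_top.png")[80:360,80:400];cv2.imwrite("pics/l1.png",np.hstack([a,b]))
E
```

```text
{'time': np.float64(12.3), 'eef_pos': array([0.6164, 0.1676, 0.0313]), 'eef_rot': array([ 0.0008,  0.047 ,  0.9989, -0.0005]), 'wrist_force': array([-0.1151,  0.7953,  0.3026]), 'finger_gap': np.float64(0.0008), 'grip_force': np.float64(0.6322)}
scene [375.7212 257.83  ] [376.9 261.8] [50.8 63.5] [0.6188 0.0936 0.042 ] box [0.0203 0.2161 0.042 ]
top [206.1553 185.6155] [205.9 185.4] [44.4 47.3] [0.611  0.0907 0.042 ] box [0.0127 0.2128 0.042 ]
```

View pics/l1.png

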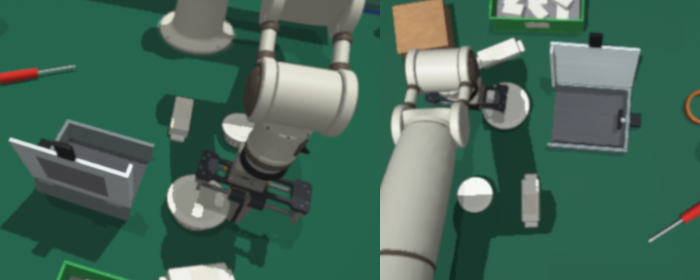

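The left half shows the lamp at (200,200) touching the finger. In the right half the lamp is at (507,105), the small lamp and drivers look undisturbed, and the lid is open. The lamp sits about 13 mm off the box axis, so I'll steer it in with a slightly turned push.

Run:
```python
from h import *
go((.6264,.1695,.031),Rt(np.radians(78.9)))
go((.6264+.004,.1695+.0196,.031),Rt(np.radians(78.9)))
```

```text
shift [-1.0093  0.282  -0.0068] turn [-0.0672  0.0554  5.729 ]
shift [-1.2241  2.2709 -0.0091] turn [-0.0672  0.0554  5.729 ]
```

apply_moves(targets="0 1.5 0 0 0 0 1;-1.2 2.3 0 0 0 5.7 1;-1.2 2.3 0 0 0 5.7 1;-1.2 2.3 0 0 0 5.7 1;-1 0.5 0 0 0 5.7 1;-0.93 -0.4 0 0 0 5.7 1;-0.85 -1.2 0 0 0 5.7 1;-0.77 -2 0 0 0 5.7 1;-0.69 -2.8 0 0 0 5.7 1;-0.61 -3.6 0 0 0 5.7 1;-0.53 -4.4 0 0 0 5.7 1;-0.45 -5.2 0 0 0 5.7 1;-0.4 -5.7 0 0 0 5.7 1;-0.38 -5.9 0 0 0 5.7 1;-0.38 -5.9 0 0 0 5.7 1")

```text
time: 13.9
eef_pos: [0.6147, 0.1085, 0.0315]
eef_rot: [0.001, 0.097, 0.995, -0.0]
wrist_force: [-0.2, -0.2, 1.1]
finger_gap: 0.0007
grip_force: 0.0
```

Run:
```python
from h import *
st(); lamp((.5995,.032),"l2")
```

```text
{'time': np.float64(13.9), 'eef_pos': array([0.6147, 0.1085, 0.0315]), 'eef_rot': array([ 0.0008,  0.0967,  0.9953, -0.0003]), 'wrist_force': array([-0.2404, -0.1518,  1.0646]), 'finger_gap': np.float64(0.0007), 'grip_force': np.float64(0.0)}
scene [347.531  245.7073] [347.8 248.5] [47.3 60.5] [0.6059 0.0338 0.042 ] box [0.0103 0.1558 0.042 ]
top [228.6794 190.4037] [260.3 245.1] [419.2 824.4] [ 0.4622 -0.0531  0.042 ] box [-0.1293  0.0624  0.042 ]
```

Run:
```python
from h import *
go((.6066,.1298,.031),Rt(np.radians(85.94)));go((.6052,.1098,.031))
```

```text
shift [1.1972 1.9032 0.04  ] turn [-0.0301  0.0945 -7.0175]
shift [ 0.9503 -0.0864  0.0413] turn [0. 0. 0.]
```

apply_moves(targets="0 1.5 0 0 0 0 1;1.2 1.9 0 0 0 -7 1;1.2 1.9 0 0 0 -7 1;1.2 1.9 0 0 0 -7 1;1 0.3 0 0 0 -7 1;0.95 -0.1 0 0 0 -7 1;0.85 -0.9 0 0 0 -7 1;0.75 -1.7 0 0 0 -7 1;0.66 -2.5 0 0 0 -7 1;0.56 -3.3 0 0 0 -7 1;0.46 -4.1 0 0 0 -7 1;0.36 -4.9 0 0 0 -7 1;0.26 -5.7 0 0 0 -7 1;0.17 -6.5 0 0 0 -7 1;0.07 -7.3 0 0 0 -7 1;-0.03 -8.1 0 0 0 -7 1;-0.13 -8.9 0 0 0 -7 1;-0.23 -9.7 0 0 0 -7 1;-0.32 -10.5 0 0 0 -7 1;-0.32 -10.5 0 0 0 -7 1")

```text
time: 16.0
eef_pos: [0.5976, 0.0039, 0.0314]
eef_rot: [0.001, 0.036, 0.999, -0.001]
wrist_force: [0.3, -0.3, -0.1]
finger_gap: 0.0005
grip_force: 0.0
```

Run:
```python
from h import *
st(); lamp((.592,-.073),"l3")
a=cv2.imread("pics/l3_scene.png")[100:300,180:480];b=cv2.imread("pics/l3_top.png")[100:300,130:430];cv2.imwrite("pics/l3.png",np.hstack([a,b]))
p=ctrl.observe()["eef_pos"]; print("lamp by contact",box(p-.078*np.array([np.cos(np.radians(85.94)),np.sin(np.radians(85.94)),0])))
```

```text
{'time': np.float64(16.0), 'eef_pos': array([0.5976, 0.0039, 0.0314]), 'eef_rot': array([ 0.0009,  0.0361,  0.9993, -0.0006]), 'wrist_force': array([ 0.3079, -0.3005, -0.1381]), 'finger_gap': np.float64(0.0005), 'grip_force': np.float64(0.0)}
scene [297.5662 229.5799] [290.5 231.9] [41. 74.] [ 0.6021 -0.085   0.042 ] box [0.0119 0.0369 0.042 ]
top [269.7909 194.3156] [270.6 243.2] [418.1 798.9] [ 0.4675 -0.0786  0.042 ] box [-0.1228  0.0371  0.042 ]
lamp by contact [0.0014 0.0484 0.0314]
```

View pics/l3.png

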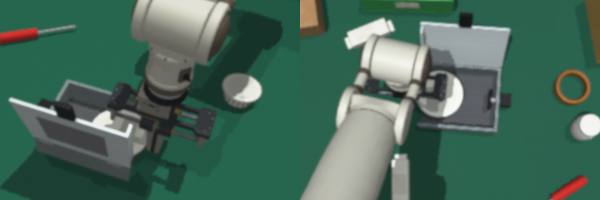

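The lamp is between the side walls, at about (442,93) in the right half, the lid is open, and no contact forces show. I'll approach the pad.

apply_moves(targets="0 -0.8 0 0 0 0 1;0 -1.6 0 0 0 0 1;0 -2.4 0 0 0 0 1;0 -3.2 0 0 0 0 1;0 -4 0 0 0 0 1;0 -4.5 0 0 0 0 1;0 -4.9 0 0 0 0 1;0 -5.1 0 0 0 0 1;0 -5.2 0 0 0 0 1;0 -5.3 0 0 0 0 1;0 -5.4 0 0 0 0 1;0 -5.4 0 0 0 0 1")

```text
time: 17.3
eef_pos: [0.5938, -0.0486, 0.0314]
eef_rot: [0.001, 0.036, 0.999, -0.0]
wrist_force: [0.3, 1.5, 0.3]
finger_gap: 0.0004
grip_force: 0.6
```

apply_moves(targets="0 -0.05 0 0 0 0 1;0 -0.1 0 0 0 0 1;0 -0.15 0 0 0 0 1;0 -0.2 0 0 0 0 1;0 -0.25 0 0 0 0 1;0 -0.3 0 0 0 0 1")

```text
time: 17.9
eef_pos: [0.5936, -0.0516, 0.0314]
eef_rot: [0.001, 0.036, 0.999, -0.0]
wrist_force: [-0.5, 2.0, -0.7]
finger_gap: 0.0002
grip_force: 0.8
```

apply_moves(targets="0 -0.05 0 0 0 0 1;0 -0.1 0 0 0 0 1;0 -0.15 0 0 0 0 1;0 -0.2 0 0 0 0 1")

```text
time: 18.3
eef_pos: [0.5935, -0.0536, 0.0314]
eef_rot: [0.001, 0.036, 0.999, -0.0]
wrist_force: [0.9, 0.7, -0.1]
finger_gap: 0.0007
grip_force: 0.7
```

apply_moves(targets="0 -0.05 0 0 0 0 1;0 -0.1 0 0 0 0 1;0 -0.15 0 0 0 0 1")

```text
time: 18.6
eef_pos: [0.5933, -0.0551, 0.0314]
eef_rot: [0.001, 0.036, 0.999, -0.0]
wrist_force: [-0.5, 2.4, -0.8]
finger_gap: 0.0006
grip_force: 0.7
```

apply_moves(targets="0 -0.05 0 0 0 0 1;0 -0.1 0 0 0 0 1")

```text
time: 18.8
eef_pos: [0.5933, -0.0561, 0.0314]
eef_rot: [0.001, 0.036, 0.999, -0.0]
wrist_force: [0.5, 2.0, -1.0]
finger_gap: 0.0007
grip_force: 0.7
```

apply_moves(targets="0 -0.05 0 0 0 0 1;0 -0.1 0 0 0 0 1")

```text
time: 19.0
eef_pos: [0.5932, -0.0571, 0.0315]
eef_rot: [0.001, 0.036, 0.999, -0.0]
wrist_force: [0.2, 2.0, 0.1]
finger_gap: 0.0005
grip_force: 0.7
```

apply_moves(targets="0 -0.05 0 0 0 0 1;0 -0.1 0 0 0 0 1")

```text
time: 19.2
eef_pos: [0.5931, -0.0581, 0.0314]
eef_rot: [0.001, 0.036, 0.999, -0.0]
wrist_force: [-0.0, 0.4, -1.1]
finger_gap: 0.0003
grip_force: 0.7
```

apply_moves(targets="0 -0.05 0 0 0 0 1;0 -0.1 0 0 0 0 1")

```text
time: 19.4
eef_pos: [0.5931, -0.0591, 0.0315]
eef_rot: [0.001, 0.036, 0.999, -0.0]
wrist_force: [0.7, 2.1, -0.7]
finger_gap: 0.0007
grip_force: 0.7
```

apply_moves(targets="0 -0.05 0 0 0 0 1;0 -0.1 0 0 0 0 1")

```text
time: 19.6
eef_pos: [0.593, -0.06, 0.0314]
eef_rot: [0.001, 0.036, 0.999, -0.0]
wrist_force: [-0.8, 1.4, -0.3]
finger_gap: 0.0003
grip_force: 0.7
```

apply_moves(targets="0 -0.05 0 0 0 0 1;0 -0.05 0 0 0 0 1")

```text
time: 19.8
eef_pos: [0.593, -0.0607, 0.0315]
eef_rot: [0.001, 0.036, 0.999, -0.0]
wrist_force: [0.4, 1.7, 0.0]
finger_gap: 0.0005
grip_force: 0.5
```

apply_moves(targets="0 -0.05 0 0 0 0 1;0 -0.1 0 0 0 0 1")

```text
time: 20.0
eef_pos: [0.5929, -0.0615, 0.0314]
eef_rot: [0.001, 0.036, 0.999, -0.0]
wrist_force: [-1.5, 2.9, -0.4]
finger_gap: 0.0004
grip_force: 1.4
```

apply_moves(targets="0 -0.05 0 0 0 0 1;0 -0.1 0 0 0 0 1")

```text
time: 20.2
eef_pos: [0.5928, -0.0618, 0.0314]
eef_rot: [0.001, 0.036, 0.999, 0.001]
wrist_force: [0.0, 5.8, -0.1]
finger_gap: 0.0003
grip_force: 3.0
```

apply_moves(targets="0 -0.05 0 0 0 0 1;0 -0.05 0 0 0 0 1")

```text
time: 20.4
eef_pos: [0.5927, -0.062, 0.0314]
eef_rot: [0.001, 0.036, 0.999, 0.001]
wrist_force: [1.1, 6.6, 0.9]
finger_gap: 0.0003
grip_force: 3.1
```

apply_moves(targets="0 -0.05 0 0 0 0 1;0 -0.05 0 0 0 0 1")

```text
time: 20.6
eef_pos: [0.5927, -0.0622, 0.0314]
eef_rot: [0.001, 0.036, 0.999, 0.001]
wrist_force: [0.3, 6.6, 1.2]
finger_gap: 0.0001
grip_force: 3.6
```

apply_moves(targets="0 -0.05 0 0 0 0 1;0 -0.05 0 0 0 0 1")

```text
time: 20.8
eef_pos: [0.5926, -0.0624, 0.0314]
eef_rot: [0.001, 0.036, 0.999, 0.001]
wrist_force: [0.9, 8.2, 0.6]
finger_gap: 0.0005
grip_force: 4.2
```

apply_moves(targets="0 -0.05 0 0 0 0 1;0 -0.1 0 0 0 0 1;0 -0.1 0 0 0 0 1;0 -0.1 0 0 0 0 1")

```text
time: 21.2
eef_pos: [0.5925, -0.0627, 0.0315]
eef_rot: [0.001, 0.036, 0.999, 0.002]
wrist_force: [0.1, 9.6, 1.4]
finger_gap: 0.0007
grip_force: 5.2
```

apply_moves(targets="0 0 0 0 0 0 1")

```text
time: 21.3
eef_pos: [0.5925, -0.0627, 0.0314]
eef_rot: [0.001, 0.036, 0.999, 0.002]
wrist_force: [0.0, 9.8, 1.5]
finger_gap: 0.0003
grip_force: 5.2
```

apply_moves(targets="0 0 0 0 0 0 1")

```text
time: 21.4
eef_pos: [0.5925, -0.0627, 0.0314]
eef_rot: [0.001, 0.036, 0.999, 0.002]
wrist_force: [0.3, 10.4, 0.6]
finger_gap: 0.0002
grip_force: 5.2
```

apply_moves(targets="0 -0.04 0 0 0 0 1;0 -0.04 0 0 0 0 1;0 -0.04 0 0 0 0 1;0 -0.04 0 0 0 0 1;0 -0.04 0 0 0 0 1;0 -0.04 0 0 0 0 1;0 -0.04 0 0 0 0 1;0 -0.04 0 0 0 0 1;0 -0.04 0 0 0 0 1;0 -0.04 0 0 0 0 1;0 -0.04 0 0 0 0 1;0 -0.04 0 0 0 0 1")

```text
time: 22.6
eef_pos: [0.5925, -0.0629, 0.0314]
eef_rot: [0.001, 0.036, 0.999, 0.002]
wrist_force: [-0.3, 11.2, 2.4]
finger_gap: 0.0006
grip_force: 5.7
```

apply_moves(targets="0 0 0 0 0 0 1;0 0 0 0 0 0 1;0 0 0 0 0 0 1;0 0 0 0 0 0 1;0 0 0 0 0 0 1;0 0 0 0 0 0 1;0 0 0 0 0 0 1;0 0 0 0 0 0 1")

```text
time: 23.4
eef_pos: [0.5925, -0.0628, 0.0314]
eef_rot: [0.001, 0.036, 0.999, 0.002]
wrist_force: [0.5, 10.5, 2.0]
finger_gap: 0.0006
grip_force: 5.7
```

apply_moves(targets="0 0.05 0 0 0 0 1;0 0.1 0 0 0 0 1;0 0.15 0 0 0 0 1;0 0.2 0 0 0 0 1;0 0.25 0 0 0 0 1;0 0.3 0 0 0 0 1;0 0.35 0 0 0 0 1;0 0.4 0 0 0 0 1;0 0.45 0 0 0 0 1;0 0.5 0 0 0 0 1;0 0.55 0 0 0 0 1;0 0.6 0 0 0 0 1;0 0.65 0 0 0 0 1;0 0.7 0 0 0 0 1;0 0.8 0 0 0 0 1;0 1 0 0 0 0 1;0 1.5 0 0 0 0 1;0 2.5 0 0 0 0 1;0 2.5 0 0 0 0 1")

```text
time: 25.3
eef_pos: [0.5943, -0.039, 0.0314]
eef_rot: [0.001, 0.035, 0.999, 0.0]
wrist_force: [-0.0, 0.5, -1.2]
finger_gap: 0.0004
grip_force: 0.0
```

apply_moves(targets="0 1 -3 0 0 0 1;0 2 -7 0 0 0 1;0 4 -11 0 0 0 1;0 8 -15 0 0 0 1;0 13 -18 0 0 0 1;0 18 -20 0 0 0 1;0 22 -22 0 0 0 1;0 26 -22 0 0 0 1;0 26 -22 0 0 0 1;0 26 -22 0 0 0 1")

```text
time: 26.3
eef_pos: [0.6122, 0.22, 0.2511]
eef_rot: [0.001, 0.034, 0.999, -0.0]
wrist_force: [-0.8, -1.0, -0.6]
finger_gap: 0.0004
grip_force: 0.0
```

Run:
```python
from h import *
st(); lamp((.588,-.133),"l4")
a=cv2.imread("pics/l4_scene.png")[80:330,160:560];b=cv2.imread("pics/l4_top.png")[80:330,90:490];cv2.imwrite("pics/l4.png",np.hstack([a,b]))
```

```text
{'time': np.float64(26.3), 'eef_pos': array([0.6122, 0.22  , 0.2511]), 'eef_rot': array([ 0.0008,  0.0343,  0.9994, -0.0004]), 'wrist_force': array([-0.8483, -1.035 , -0.5763]), 'finger_gap': np.float64(0.0004), 'grip_force': np.float64(0.0)}
scene [270.1441 220.8423] [286.6 228.3] [42.3 82.7] [ 0.5958 -0.0951  0.042 ] box [0.0061 0.0265 0.042 ]
top [293.32   196.4451] [294.3 195.9] [48.6 49.3] [ 0.5895 -0.1354  0.042 ] box [ 0.0016 -0.0141  0.042 ]
```

View pics/l4.png

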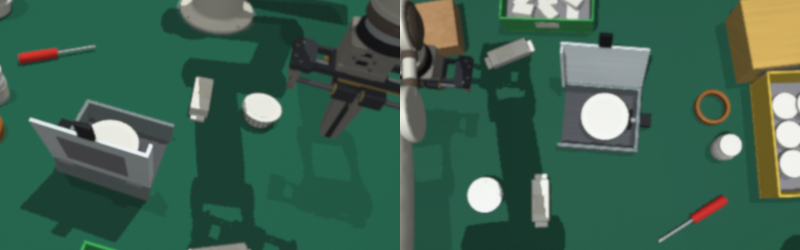

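The views show the lid open on its stop, the lamp in the box at about (605,116) with its rim at the pad, and the other items undisturbed. The measured lamp centre is within about 2 mm of home.

```bash
python3 -c "
from bench import ctrl
print(ctrl.sign_off())"
```

```text
the job is handed in; nothing more can be done
None
```

The job is handed in at about 26 s: the lid is open on its stop, and the downlight was pressed on the pad at about 10–11 N (wrist reading) for 2 s, then left in the box within about 2 mm of home, with nothing else on the bench appearing to have moved.

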